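Show the church in the viewing frame of the sample wheel

ROBOT

A 6-joint arm with a two-finger parallel gripper is mounted at the origin on the work surface. World frame = base frame: x ahead of the robot, y to its left, z up, the work surface at z = 0. Lengths are in m, angles in rad, forces in N, time in s.
With the tool pointing down it reaches from about 0.425 to 1.125 m from the base axis. Payload 14.9 kg.
Tool frame: the origin (TCP) lies between the finger pads; the fingertips stand 17 mm ahead of it and the grasp point (between the pads) lies 2 mm behind it (ctrl.tip_reach is the distance from the TCP to the fingertips, in m); z points along the fingers, y is the line along which they close (so a half turn about z gives the same grasp; the last joint's range is limited). The gripper opens to 91 mm and grips with 3 to 60 N. Pads are 32 mm wide; open, the fingers measure 118 mm over their backs; the gripper's body (76 mm by 178 mm) begins 60 mm behind the grasp point.
Start: joints at [-1.16, 0.379, 1.734, -0, 1.028, -0.033], TCP at [0.301, -0.632, 0.231] pointing down, gripper open.
Joint ranges: [-2.77, 2.77], [-0.74, 2.19], [0, 2.66], [-1.06, 4.2], [0.31, 2.87], [-3.08, 3.08]. Speed limits (rad/s): [1.89, 1.89, 2.39, 3.14, 3.14, 3.14].

INTERFACE

Orientations are given as a unit quaternion [x, y, z, w].
In Python, from plant import telemetry, eyes, ticket, ctrl gives the robot as it stands. The module is installed in compiled form; this text tells all that it offers.
- The arm moves only by the tool carry_out, never from a script. Its argument "increments" is one flat list of numbers, 7 for each row, row after row: the shift along the tool's x, y, z as a fraction of full scale, then the turn, a rotation vector about the tool's x, y, z as a fraction of full scale, then the closure in counts, from 0 (fully open) to 255 (shut). A call has 1 to 5 rows; each row is the pose to reach, as a shift and turn from the pose commanded when the call began, along the tool's axes at that moment; what a row does not reach only later rows make up. Full scale, the value 1, is 10 cm for a shift and pi/2 rad for a turn. A row lasts 1/8 s, in which the tool goes at most 62.5 mm and 10.7 degrees, less where a joint would pass 70% of its speed; a pose out of reach is approached as far as the arm can. A call with a number of a shift or a turn outside -1 to 1 is refused whole. A call with a gripper value outside its range is refused whole. The fingers move at their own pace and stop on an object; the grip force is fixed at half the most. Time passes only in rows, so rows that repeat a pose let the fingers close. It gives the time, the measured TCP pose, the force and the opening at its end, in the units of the state.
- telemetry.observe(): the state, without advancing time (a new reading comes with each control period).
- eyes.capture(name): name is "side" or "top"; returns the picture (384x512x3 uint8, blue, green, red); there is no depth.
- eyes.camera_info(name): a dict with "camera_matrix" (3x3 intrinsics, pixels), "k1" (the pictures are not rectified: a ray, as slopes to the right and down, at radius r is drawn at 1 + k1 r^2 times it, then the intrinsics apply), "pose" (4x4, takes a point from camera to world coordinates). Camera axes: x right, y down, z forward; pixel columns grow to the right and rows downward; lengths in m; the calibration is good to about 2 mm. A picture is of the moment at which its call begins. camera_info takes no time and is no camera call.
- ticket.close_job(): hands the job in, once; it reports no verdict.
The state is a dict: "t": time; "joint_positions": joint angles; "joint_velocities": joint speeds; "effort": joint torques, N m; "tcp_pos": TCP position; "eef_rot": TCP orientation; "wrist_force": force on the tool from outside, world axes, zero at the start; "wrist_torque": the same for the moment, N m; "grip_width": opening from 0.0 (shut) to 1.0 (fully open).
Only numpy, scipy, OpenCV 4.12 (cv2) and the standard library are available. Lean on these libraries where they do the work, as an engineer would, in place of code of your own. Each camera call takes 0.05 s, during which the arm holds its last target. There are 200 camera calls.

TASK

Two revolving sample stands stand on the model table. On the one that carries the little church with the spire, turn the wheel, which has a black grip, until the church's plot is centred in the stand's fixed wooden window frame, then let go. Leave the wheel of the other stand as it is.

Things in the scene. Friction and masses are not known exactly. Their poses are not given: they have to be found in the camera images.
- handle (a point): Centre of the black bar grip of the wheel with the church, on the wheel's upright axis, 121 mm above the table. Bar 56 mm long, 16 wide, 42 tall (100 to 142 mm up) on a steel post 16 mm thick. x axis: towards the church, across the bar; y: along the bar. The stand is fixed. The wheel turns over 1.6 rad either way with slight friction (0.06 N m) and stays where left. Nothing else on the stand rises above 92 mm.
- church_plot (a point): Middle of the church's plot, on the wheel's top 28 mm above the table, 84 mm out from the axis; turns with the wheel. Church: white nave, dark gabled roof, square tower with spire, 54 mm tall, 70 long. Plywood wheel 212 mm across, six plots of 60 degrees parted by dark strips; other plots have two low houses, trees, two tanks or a bare field. It starts 0.75 to 1.35 rad from the window.
- window (a point): Centre of the opening of that stand's fixed window frame: a level light-wood rectangle of 8 mm bars over the wheel's rim, opening 98 mm across and 60 mm along the wheel's radius, top 92 mm above the table, on two posts outside the rim. The point is 88 mm above the table, 88 mm out from the wheel's axis; x axis points straight out from the wheel's axis.
- other_rim (a point): A point on the wheel of the other stand, 100 mm out from that wheel's axis, on its top 28 mm above the table; turns with that wheel. That stand has the same size, frame and grip but no church on its wheel, which must stay as it is.

How it is judged:
By the outcome, as a careful person would: the job done as asked, in the order asked, and still so for the second after the job is handed in, with the robot touching nothing.
It also fails if it takes over 32 s, if anything falls off the work surface, if the arm or the gripper's body presses on something with over 40 N, if the wrist force passes 120 N, or if a joint passes its speed limit or range.

## Working session

There is one attempt and no reset: what is moved stays moved. The work goes in short steps, Python scripts to look and compute and a tool call to move; the robot and the scene stay as the last step left them, time stands still between calls to the robot, and variables do not carry over. Pictures are saved under pics/ and viewed, on a budget of 10 in all, crops included, one or two more only if the job needs it, and the job is handed in when it is done.

Besides the shell and the picture viewer there is one more tool, called after "Call:" in YAML: its name, and indented under it one key for each argument. carry_out: Moves the arm, as the interface text tells. Its arguments: {"type":"object","properties":{"increments":{"type":"array","items":{"type":"number"}}},"required":["increments"]}

```bash
mkdir -p pics; python3 - <<'E'
from plant import telemetry, eyes
import cv2
s=telemetry.observe();print(s['t'],s['tcp_pos'],s['eef_rot'],s['grip_width'])
for n in('top','side'):
    cv2.imwrite(f'pics/{n}0.png',eyes.capture(n)); i=eyes.camera_info(n);print(n,i)
E
```

```text
0.0 [ 0.30039568 -0.63182633  0.23024592] [ 9.75484137e-01  2.20068987e-01 -9.87247220e-05 -5.74892905e-04] 1.001814613564772
top {'camera_matrix': array([[444.13234187,   0.        , 253.51730895],
       [  0.        , 444.13234187, 197.38158884],
       [  0.        ,   0.        ,   1.        ]]), 'k1': -0.08449534290069262, 'pose': array([[ 0.06166911, -0.97237668,  0.22512332,  0.44626417],
       [-0.99808066, -0.05880218,  0.01942439, -0.01713451],
       [-0.00565009, -0.22588912, -0.97413663,  0.78016044],
       [ 0.        ,  0.        ,  0.        ,  1.        ]])}
side {'camera_matrix': array([[383.37633483,   0.        , 256.99548864],
       [  0.        , 383.37633483, 193.30963561],
       [  0.        ,   0.        ,   1.        ]]), 'k1': -0.06711998438015632, 'pose': array([[-0.85999033, -0.29142432,  0.41891346,  0.31544853],
       [-0.51029409,  0.49764907, -0.70138816,  0.45382962],
       [-0.00407033, -0.8169561 , -0.57668549,  0.4873033 ],
       [ 0.        ,  0.        ,  0.        ,  1.        ]])}
```

View pics/top0.png

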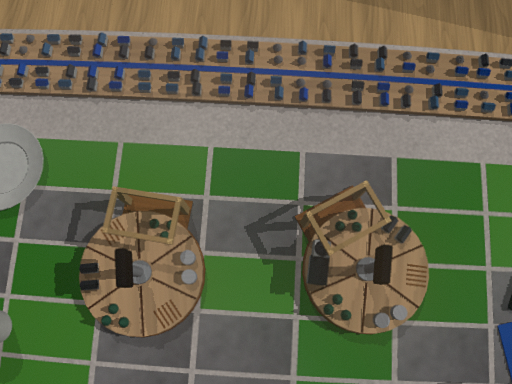

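View pics/side0.png

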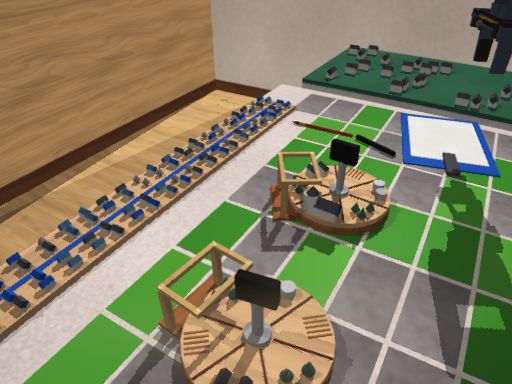

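```bash
cat > h.py <<'E'
import numpy as np, cv2
from plant import eyes
def ray(n,uv):
    i=eyes.camera_info(n);K=i['camera_matrix'];T=i['pose']
    d=np.array([i['k1'],0,0,0,0.])
    p=cv2.undistortPoints(np.float64(uv).reshape(-1,1,2),K,d).reshape(-1,2)
    return T[:3,3],np.c_[p,np.ones(len(p))]@T[:3,:3].T
def onz(n,uv,z):
    o,d=ray(n,uv); return o+d*((z-o[2])/d[:,2])[:,None]
E
python3 - <<'E'
import cv2
t=cv2.imread('pics/top0.png')[165:345,280:450]; s=cv2.imread('pics/side0.png')[125:245,255:405]
t=cv2.resize(t,None,fx=3.2,fy=3.2,interpolation=cv2.INTER_CUBIC)
cv2.imwrite('pics/c1.png',t)
s=cv2.resize(s,None,fx=4.8,fy=4.8,interpolation=cv2.INTER_CUBIC);cv2.imwrite('pics/c2.png',s)
E
python3 - <<'E'
from h import *
im=cv2.imread('pics/top0.png');hsv=cv2.cvtColor(im,cv2.COLOR_BGR2HSV)
m=(hsv[...,2]<28).astype(np.uint8)
n,l,st,c=cv2.connectedComponentsWithStats(m)
for k in range(1,n):
    if st[k,4]>80:
        r=cv2.minAreaRect(np.argwhere(l==k)[:,::-1].astype(np.float32)); b=cv2.boxPoints(r)
        print(st[k],c[k],r,onz('top',[c[k]],.142)[0], onz('top',b,.142)[:,:2].round(4).tolist())
E
```

```text
(no output)
```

View pics/c1.png

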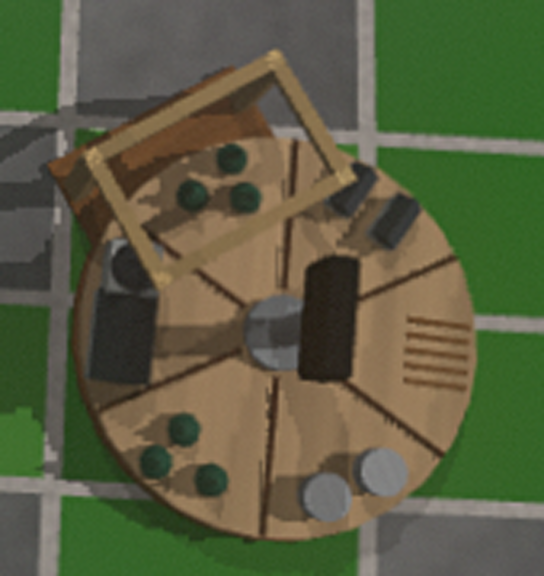

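View pics/c2.png

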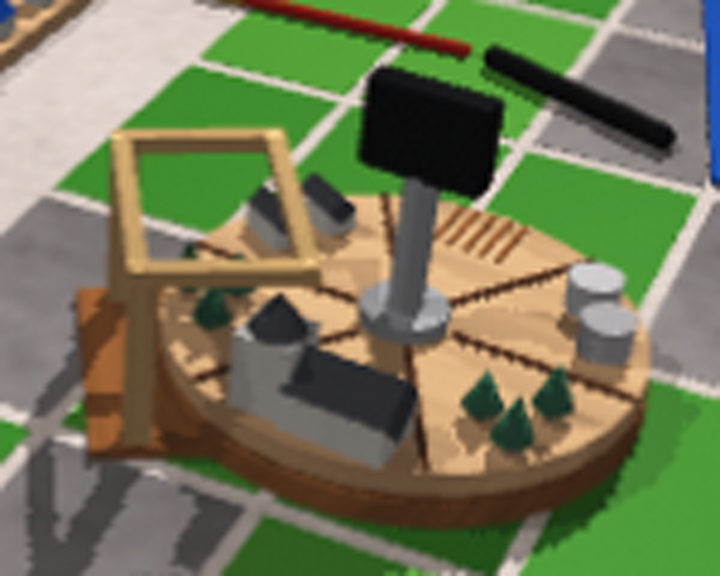

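```bash
python3 - <<'E'
from h import *
f=lambda a:np.array(a)/3.2+[279.7,164.7]
S=onz('top',f([(140,225),(442,455),(98,412),(455,258),(295,140),(263,535)]),.028)[:,:2]
A=[];b=[];th=[]
for i in range(0,6,2):
    d=S[i+1]-S[i];L=np.linalg.norm(d);n=np.array([-d[1],d[0]])/L;A.append(n);b.append(n@S[i]);th.append(np.arctan2(d[1],d[0]));print('len',L)
ax,res,*_=np.linalg.lstsq(np.array(A),np.array(b),rcond=None);print('axis',ax,res,'strips deg',np.degrees(th)%180)
ch=onz('top',f([(120,312)]),.028)[0,:2]
W=onz('top',f([(277,60),(345,178),(163,282),(95,157)]),.092)[:,:2]
print('frame sides',np.linalg.norm(np.roll(W,-1,0)-W,axis=1)); w=W.mean(0)
e=(W[1]-W[2]+W[0]-W[3]); r=np.array([-e[1],e[0]]); r*=np.sign(r@(w-ax))
ang=lambda d:np.degrees(np.arctan2(d[1],d[0]))
print('win',w,'dist',np.linalg.norm(w-ax),ang(w-ax),'by sides',ang(r),'church rough',ang(ch-ax))
B=onz('top',f([(332,256),(358,258),(352,380),(325,381)]),.142)[:,:2]; d=B[1]-B[2]
print('bar right edge',np.linalg.norm(d),ang(d),B)
E
```

```text
len 0.19686401860460073
len 0.20985828839391385
len 0.20883458469763472
axis [ 0.50834508 -0.20152025] [4.40608457e-07] strips deg [ 55.32564886 115.74622676 175.95341764]
frame sides [0.06758766 0.10545135 0.06924626 0.10551504]
win [ 0.58217811 -0.15539283] dist 0.08705776493772509 31.995211851506085 by sides 31.918951397564552 church rough 85.80794376631455
bar right edge 0.05486231628568151 -2.866592258124268 [[ 0.53486512 -0.19666036]
 [ 0.53461537 -0.20858062]
 [ 0.4798217  -0.20583692]
 [ 0.47875387 -0.19367864]]
```

The right-hand stand in the top view carries the church, at about (319,270). Its frame is centred near (349,217) and its bar near (385,265). The strips and frame give these values, and they agree with the stated sizes:
- **Axis:** (0.508, -0.2015)
- **Church direction:** 85.7°
- **Window direction:** 32.0°
- **Turn needed:** -53.7°

I'll approach now.

Call:
carry_out:
  increments: [0.5, -0.4, 0, 0, 0, 0, 0, 0.93, -0.75, 0, 0, 0, 0, 0, 0.93, -0.75, 0, 0, 0, 0, 0]

```text
t: 0.48
tcp_pos: [0.3533, -0.5216, 0.2306]
eef_rot: [0.975, 0.221, -0.0, -0.001]
wrist_force: [-0.1, -0.4, 0.3]
grip_width: 1.0
```

Call:
carry_out:
  increments: [0.5, -0.4, 0, 0, 0, 0, 0, 0.93, -0.75, 0, 0, 0, 0, 0, 0.93, -0.75, 0, 0, 0, 0, 0]

```text
t: 0.85
tcp_pos: [0.4049, -0.4149, 0.2308]
eef_rot: [0.975, 0.221, -0.0, -0.0]
wrist_force: [-0.2, -1.4, 1.2]
grip_width: 0.999
```

Call:
carry_out:
  increments: [0.5, -0.4, 0, 0, 0, 0, 0, 0.93, -0.75, 0, 0, 0, 0, 0, 0.93, -0.75, 0, 0, 0, 0, 0]

```text
t: 1.23
tcp_pos: [0.4568, -0.3079, 0.2309]
eef_rot: [0.975, 0.221, 0.0, -0.0]
wrist_force: [-0.7, -1.8, 0.5]
grip_width: 0.997
```

Call:
carry_out:
  increments: [0.5, -0.4, 0, 0, 0, 0.11, 0, 0.93, -0.75, 0, 0, 0, 0.22, 0, 0.93, -0.75, 0, 0, 0, 0.33, 0, 0.93, -0.75, 0, 0, 0, 0.33, 0, 0.93, -0.75, 0, 0, 0, 0.33, 0]

```text
t: 1.85
tcp_pos: [0.5075, -0.2029, 0.2309]
eef_rot: [0.999, -0.036, -0.0, 0.0]
wrist_force: [0.6, -0.1, 0.1]
grip_width: 0.996
```

```bash
cat > st.py <<'E'
from h import *
from plant import telemetry
from scipy.spatial.transform import Rotation as R
s=telemetry.observe();M=R.from_quat(s['eef_rot']);m=M.as_matrix()
print(s['t'],s['tcp_pos'].round(4),'yawx',np.degrees(np.arctan2(m[1,0],m[0,0])),'z',m[:,2].round(3),'F',np.round(s['wrist_force'],1),'g',s['grip_width'],'q',np.round(s['joint_positions'],2))
print('to axis, tool',M.inv().apply(np.array([.5083,-.2015,.126])-s['tcp_pos']).round(4))
E
python3 st.py
```

```text
1.85 [ 0.5075 -0.2029  0.2309] yawx -4.1151051547305935 z [-0. -0. -1.] F [ 0.6 -0.1  0.1] g 0.9959521072702167 q [-0.42  0.14  2.05 -0.    0.96  1.22]
to axis, tool [ 0.0007 -0.0015  0.1049]
```

Call:
carry_out:
  increments: [0.01, -0.015, 0.5, 0, 0, 0, 0, 0.01, -0.015, 0.8, 0, 0, 0, 0, 0.01, -0.015, 1.0, 0, 0, 0, 0, 0.01, -0.015, 1.0, 0, 0, 0, 0]

```text
t: 2.35
tcp_pos: [0.5078, -0.2007, 0.1297]
eef_rot: [0.999, -0.037, -0.001, -0.0]
wrist_force: [0.9, -0.4, 0.3]
grip_width: 1.0
```

Call:
carry_out:
  increments: [0, 0, 0.04, 0, 0, 0, 0, 0, 0, 0.04, 0, 0, 0, 100, 0, 0, 0.04, 0, 0, 0, 170, 0, 0, 0.04, 0, 0, 0, 255, 0, 0, 0.04, 0, 0, 0, 255]

```text
t: 2.98
tcp_pos: [0.5089, -0.2001, 0.1271]
eef_rot: [0.999, -0.037, 0.0, 0.0]
wrist_force: [0.3, -0.6, -0.1]
grip_width: 0.598
```

Call:
carry_out:
  increments: [0, 0, 0, 0, 0, 0, 255, 0, 0, 0, 0, 0, 0, 255, 0, 0, 0, 0, 0, 0, 255]

```text
t: 3.35
tcp_pos: [0.5088, -0.2001, 0.1269]
eef_rot: [0.999, -0.037, -0.0, -0.0]
wrist_force: [-0.0, -0.3, -0.1]
grip_width: 0.268
```

```bash
python3 st.py; python3 -c "
from h import *
cv2.imwrite('pics/side1.png',eyes.capture('side'))"
```

```text
3.35 [ 0.5088 -0.2001  0.1269] yawx -4.271440960544993 z [-0.  0. -1.] F [-0.  -0.3 -0.1] g 0.2675326067776433 q [-0.42  0.3   2.09  0.    0.76  1.23]
to axis, tool [-0.0004  0.0014  0.0009]
```

View pics/side1.png

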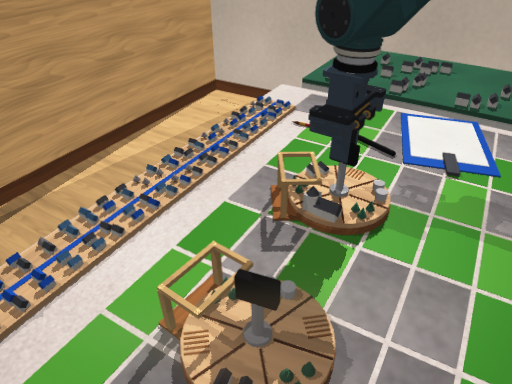

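The fingers straddle the bar near (345,150) and are still closing: the opening is 0.27 and should reach about 0.18.

Call:
carry_out:
  increments: [0, 0, 0, 0, 0, 0, 255, 0, 0, 0, 0, 0, 0, 255, 0, 0, 0, 0, 0, 0, 255, 0, 0, 0, 0, 0, 0, 255]

```text
t: 3.9
tcp_pos: [0.5088, -0.1997, 0.1269]
eef_rot: [0.999, -0.037, -0.0, -0.0]
wrist_force: [0.1, 4.8, 1.6]
grip_width: 0.177
```

```bash
python3 st.py
```

```text
3.9 [ 0.5088 -0.1997  0.1269] yawx -4.284653601266624 z [-0.     0.001 -1.   ] F [0.1 4.8 1.6] g 0.17661499638495862 q [-0.42  0.3   2.09  0.    0.76  1.23]
to axis, tool [-0.0004  0.0018  0.0009]
```

Call:
carry_out:
  increments: [0, 0, 0, 0, 0, 0.06, 255, 0, 0, 0, 0, 0, 0.12, 255, 0, 0, 0, 0, 0, 0.18, 255, 0, 0, 0, 0, 0, 0.24, 255, 0, 0, 0, 0, 0, 0.3, 255]

```text
t: 4.53
tcp_pos: [0.5085, -0.2008, 0.1269]
eef_rot: [0.963, -0.271, -0.0, 0.001]
wrist_force: [-5.0, -11.6, 0.7]
grip_width: 0.17
```

Call:
carry_out:
  increments: [0, 0, 0, 0, 0, 0.06, 255, 0, 0, 0, 0, 0, 0.12, 255, 0, 0, 0, 0, 0, 0.18, 255, 0, 0, 0, 0, 0, 0.24, 255, 0, 0, 0, 0, 0, 0.297, 255]

```text
t: 5.15
tcp_pos: [0.5076, -0.2016, 0.1269]
eef_rot: [0.874, -0.486, -0.001, 0.002]
wrist_force: [-15.5, -21.8, 5.7]
grip_width: 0.174
```

Call:
carry_out:
  increments: [0, 0, 0, 0, 0, 0, 255, 0, 0, 0, 0, 0, 0, 255, 0, 0, 0, 0, 0, 0, 255]

```text
t: 5.52
tcp_pos: [0.5076, -0.2017, 0.1269]
eef_rot: [0.875, -0.484, -0.001, 0.001]
wrist_force: [-14.4, -20.0, 4.5]
grip_width: 0.173
```

```bash
python3 st.py; python3 -c "
from h import *
a=eyes.capture('top');cv2.imwrite('pics/top2.png',cv2.resize(a[165:345,280:450],None,fx=3.2,fy=3.2,interpolation=2))"
```

```text
5.525 [ 0.5076 -0.2017  0.1269] yawx -57.95582110996891 z [-0.002 -0.002 -1.   ] F [-14.4 -20.    4.5] g 0.17281264476986136 q [-0.42  0.3   2.09 -0.    0.76  2.17]
to axis, tool [ 0.0002 -0.0007  0.0009]
```

View pics/top2.png

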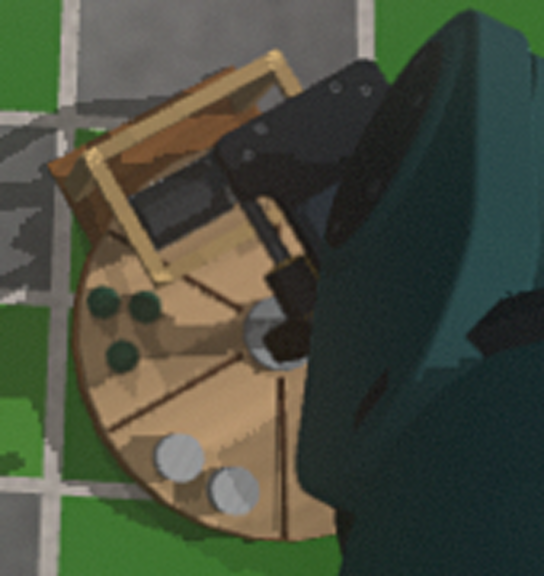

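Church roof shows in the window at about (180,205) in the crop. Before releasing, I'll relieve the side load and check the angle from the strips.

Call:
carry_out:
  increments: [0.005, 0.015, 0, 0, 0, 0, 255, 0.005, 0.015, 0, 0, 0, 0, 255, 0.005, 0.015, 0, 0, 0, 0, 255]

```text
t: 5.95
tcp_pos: [0.5075, -0.2018, 0.1269]
eef_rot: [0.875, -0.485, -0.0, 0.0]
wrist_force: [-5.6, -8.2, 0.7]
grip_width: 0.175
```

```bash
python3 st.py; python3 - <<'E'
from h import *
P=onz('top',np.array([(110,430),(240,354),(285,537),(280,378),(118,236)])/3.2+[279.7,164.7],.028)[:,:2]
a=np.degrees(np.arctan2(*(P-[.5083,-.2013]).T[::-1]))
print(a,'radii',np.linalg.norm(P-[.5083,-.2013],axis=1))
d=P[2]-P[3];print(np.degrees(np.arctan2(d[1],d[0]))); d=P[0]-P[1];print(np.degrees(np.arctan2(d[1],d[0])))
E
```

```text
5.95 [ 0.5075 -0.2018  0.1269] yawx -57.98506847131801 z [-0.001 -0.001 -1.   ] F [-5.6 -8.2  0.7] g 0.17545527441770017 q [-0.42  0.29  2.09 -0.    0.76  2.16]
to axis, tool [ 0.0002 -0.0008  0.0009]
[ 121.96085677  119.70686715 -177.86217791 -179.76962613   61.96977131] radii [0.10394404 0.02442073 0.10432542 0.02343624 0.09904901]
-177.30973577041226
122.6526553891171
```

The strips read 62.0°, 122.0° and 182.1° against a target of 61.95° plus multiples of 60°. The wheel is placed, so I'll release it.

Call:
carry_out:
  increments: [0.0, 0.01, 0, 0, 0, 0, 255, 0, 0.01, 0, 0, 0, 0, 255, 0, 0.01, 0, 0, 0, 0, 120, 0, 0.01, 0, 0, 0, 0, 0, 0, 0.01, 0, 0, 0, 0, 0]

```text
t: 6.58
tcp_pos: [0.5069, -0.2018, 0.1269]
eef_rot: [0.875, -0.485, -0.0, -0.0]
wrist_force: [0.1, 1.4, -0.1]
grip_width: 0.472
```

Call:
carry_out:
  increments: [0, 0, 0, 0, 0, 0, 0, 0, 0, 0, 0, 0, 0, 0, 0, 0, 0, 0, 0, 0, 0, 0, 0, 0, 0, 0, 0, 0, 0, 0, 0, 0, 0, 0, 0]

```text
t: 7.2
tcp_pos: [0.507, -0.2018, 0.1269]
eef_rot: [0.875, -0.485, -0.0, -0.0]
wrist_force: [-0.4, -0.7, -0.3]
grip_width: 0.992
```

Call:
carry_out:
  increments: [0, 0, -0.3, 0, 0, 0, 0, 0, 0, -0.7, 0, 0, 0, 0, 0, 0, -1, 0, 0, 0, 0, 0, 0, -1, 0, 0, 0, 0]

```text
t: 7.7
tcp_pos: [0.5081, -0.2024, 0.2292]
eef_rot: [0.875, -0.485, 0.002, -0.0]
wrist_force: [0.2, -0.1, 0.7]
grip_width: 1.0
```

Call:
carry_out:
  increments: [0.4, 0.4, 0, 0, 0, 0, 0, 0.8, 0.8, 0, 0, 0, 0, 0, 1, 1, 0, 0, 0, 0, 0, 1, 1, 0, 0, 0, 0, 0]

```text
t: 8.2
tcp_pos: [0.4743, -0.3409, 0.2258]
eef_rot: [0.874, -0.486, -0.001, -0.0]
wrist_force: [0.3, -0.3, -0.2]
grip_width: 1.001
```

Call:
carry_out:
  increments: [0.4, 0, 0, 0, 0, 0, 0, 0.8, 0, 0, 0, 0, 0, 0, 1, 0, 0, 0, 0, 0, 0, 1, 0, 0, 0, 0, 0, 0]

```text
t: 8.7
tcp_pos: [0.5285, -0.424, 0.2258]
eef_rot: [0.875, -0.485, -0.001, -0.0]
wrist_force: [-0.4, 0.1, 0.3]
grip_width: 0.997
```

```bash
python3 st.py; python3 -c "
from h import *
a=eyes.capture('top');cv2.imwrite('pics/top3f.png',a);cv2.imwrite('pics/top3.png',cv2.resize(a[165:345,280:450],None,fx=3.2,fy=3.2,interpolation=2))
b=cv2.imread('pics/top0.png');print('other stand diff',np.abs(a[180:340,70:215].astype(int)-b[180:340,70:215]).mean(), (np.abs(a[180:340,70:215].astype(int)-b[180:340,70:215]).max(2)>40).sum())"
```

```text
8.7 [ 0.5285 -0.424   0.2258] yawx -57.9928973567326 z [-0.001  0.001 -1.   ] F [-0.4  0.1  0.3] g 0.996835141261621 q [-0.71  0.35  1.78  0.    1.01  1.87]
to axis, tool [-0.1993 -0.1008  0.1   ]
other stand diff 14.269367816091954 4109
```

View pics/top3.png

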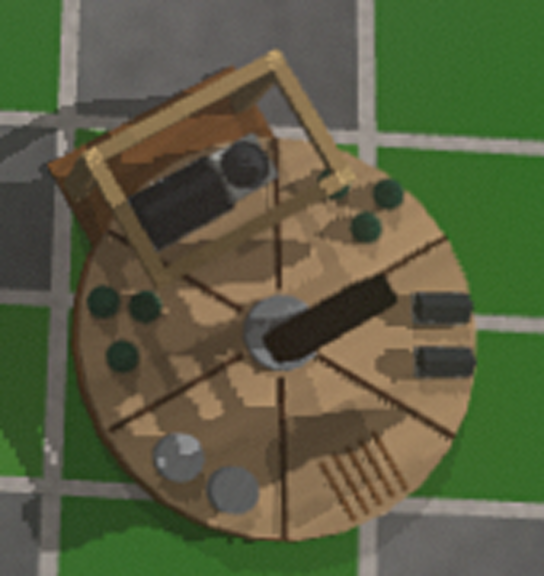

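```bash
python3 - <<'E'
from h import *
P=onz('top',np.array([(110,430),(447,238),(112,238),(453,436),(277,142),(284,537)])/3.2+[279.7,164.7],.028)[:,:2]
d=P[1::2]-P[::2];print(np.degrees(np.arctan2(d[:,1],d[:,0]))%180)
E
```

```text
[121.81182395  62.73039309   1.6570749 ]
```

View pics/top3f.png

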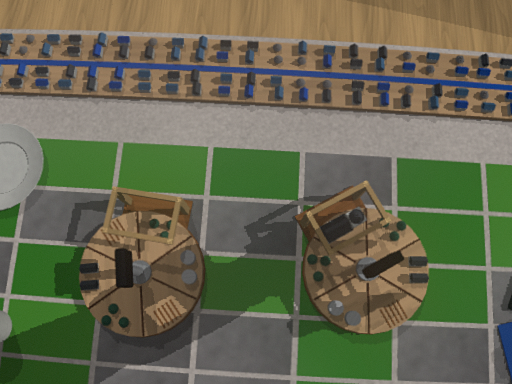

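The strips now average 62.07° against a target of 61.95°. The other wheel looks the same apart from the arm's shadow: bar at (124,268), houses at (89,276) and tanks at (188,267), all as before.

```bash
python3 -c "
from plant import ticket;print(ticket.close_job())"
```

```text
the job is handed in; nothing more can be done
None
```

The church's plot is now centred in its window. I gripped the black bar on that stand, turned the wheel by -53.7°, let go, moved the arm clear and handed the job in at about 9 s.

- **Centring:** after release, the wheel's strips read 121.8°, 62.7° and 1.7°, on average about 0.1° from the target. The 62.7° strip reads 0.8° off on its own, which I put down to picking pixels by eye.
- **Forces:** while turning, the wrist force reached about 27 N in the readings after each move, well under the limits. I eased most of it off before opening the gripper. It read about zero at the end.
- **Other wheel:** a pixel comparison of before and after did show differences there (4109 pixels), which look like the arm's shadow. By eye in the last picture, its bar, houses and tanks had not moved, and the arm never went near that stand.

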